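# Make up two repair kits from bench stock

## Task

Make up the two repair kits from the five parts standing on the bench: the wide bush, the hexagonal coupling nut and the square clamp block go in the long three-pocket tray, the narrow bush and the flanged stub in the short two-pocket tray. Put one part in each pocket (within a tray it does not matter which pocket), standing upright as it stands now and flat on the pocket's floor, then let go. Leave the oil bottle and the screwdriver where they are.

Things in the scene. Friction and masses are not known exactly. Their poses are not given: they have to be found in the camera images.
- tray_long: long kit tray, fixed to the bench: grey plastic plate 86 x 242 mm and 14 mm high with THREE round pockets in a row, each 66 mm across and 8 mm deep with a black floor (pocket floor 6 mm above the bench). Origin: centre of its underside; z up (a low blue bin, 55 mm high, is fixed on the bench well beyond the trays); its y axis runs along the row; pocket centres at x = 0, y = -76, 0 and +76 mm in its frame
- tray_short: short kit tray, fixed to the bench: grey plastic plate 86 x 166 mm and 14 mm high with TWO round pockets, each 66 mm across and 8 mm deep with a black floor (pocket floor 6 mm above the bench). Origin: centre of its underside; z up (a low blue bin, 55 mm high, is fixed on the bench well beyond the trays); its y axis runs along the row; pocket centres at x = 0, y = -38 and +38 mm in its frame
- bush_large_mid (a point): wide bush: thick brass tube standing on end on the bench, 52 mm outside diameter, 36 mm bore, 46 mm tall, about 0.4 kg. Listed point: its centre, half-way up, on its axis; z up.
- bush_small_mid (a point): narrow bush: thick brass tube standing on end on the bench, 34 mm outside diameter, 22 mm bore, 46 mm tall, about 0.2 kg. Listed point: its centre, half-way up, on its axis; z up.
- hex_nut_mid (a point): long hexagonal coupling nut, steel, standing on end on the bench: 36 mm across flats, 42 mm across corners, 48 mm tall, dark bore mark 21 mm across on top, about 0.3 kg. One pair of flats faces along its own +x and -x, the others at 60 degrees from it. Listed point: its centre, half-way up, on its axis; z up.
- stub_mid (a point): flanged stub, steel, standing on its flange on the bench: round flange 46 mm across and 8 mm thick at the bottom, round stem 28 mm across above it, 48 mm tall in all, about 0.3 kg. Listed point: its centre, half-way up, on its axis; z up.
- block_mid (a point): square clamp block, steel, standing on the bench: 36 x 36 mm seen from above, 46 mm tall, with two small dark holes on top and a dark cross bore in two sides (look only), about 0.36 kg; its sides face along its own x and y. Listed point: its centre, half-way up, on its axis; z up.
- oil_bottle: bystander: amber bottle with black cap standing on the bench at the left (+y), 56 mm across, 130 mm tall; origin at the centre of its underside, z up
- screwdriver: bystander: screwdriver with green handle, 200 mm long, lying on the bench at the right (-y); origin under its middle, x towards its tip
There are look-alikes about, which are no part of the job. What is shaped like the part that bears hex_nut_mid but blue or turquoise is not meant.

How it is judged:
By the outcome, as a careful person would: the job done as asked, in the order asked, and still so for the second after the job is handed in, with the robot touching nothing.
It also fails if it takes over 120 s, if anything falls off the work surface, if the arm or the gripper's body presses on something with over 40 N, if the wrist force passes 120 N, or if a joint passes its speed limit or range.

## Robot

A 6-joint arm with a two-finger parallel gripper is mounted at the origin on the work surface. World frame = base frame: x ahead of the robot, y to its left, z up, the work surface at z = 0. Lengths are in m, angles in degrees, forces in N, time in s.
With the tool pointing down it reaches from about 0.375 to 0.825 m from the base axis. Payload 5.5 kg.
Tool frame: the origin (TCP) lies on the centre line of the jaws, within the pads' length; the fingertips stand 19 mm ahead of it and the grasp point (between the pads) is the TCP; z points along the fingers, y is the direction in which the jaws open and shut (so a half turn about z gives the same grasp; the last joint's range is limited). The gripper opens to 85 mm and grips with 20 to 120 N. Pads are 22 mm wide; open, the fingers measure 114 mm over their backs; the gripper's body (76 mm by 85 mm) begins 54 mm behind the grasp point. The pads swing forward as they close: fully open they stand 13 mm farther back than shut.
Start: joints at [69.099, 17.962, -2.699, 69.339, 0, 90], TCP at [0.214, 0.561, 0.25] pointing down, gripper open.
Joint ranges: [-152.73, 152.73], [-39.44, 99.34], [-58.76, 71.6], [-118.89, 123.64], [-81.53, 83.1], [-180, 180]. Speed limits (degrees/s): [136.94, 136.94, 172.46, 180, 180, 180].

## Interface

Orientations are given as [roll, pitch, yaw] about the fixed x, y, z axes, in that order (R = Rz(yaw) Ry(pitch) Rx(roll)).
In Python, from rig import manip, imaging gives the robot as it stands.
- The arm moves only by the tool carry_out, never from a script. Its argument "rows" is a list of rows, each an object with "hand": the opening, from -1 (shut) to 1 (fully open); "slide": the shift along the tool's x, y, z in cm, a list of three; "roll": the turn about the tool's z in degrees. In form: [{"hand": hand, "slide": [x, y, z], "roll": roll}, ...]. A call has 1 to 8 rows; each row is the pose to reach, as a shift and turn from the pose measured when the call began, along the tool's axes at that moment; what a row does not reach only later rows make up. A row lasts 1/10 s, in which the tool goes at most 50 mm and 8.59 degrees, less where a joint would pass 70% of its speed; a pose out of reach is approached as far as the arm can. A call with a gripper value outside its range is refused whole. The fingers move at their own pace and stop on an object; "grip_force" is the grip in N (left out, the last holds). Time passes only in rows, so rows that repeat a pose let the fingers close. It gives the time, the measured TCP pose, the force and the opening at its end, in the units of the state.
- manip.sense(): the state, without advancing time (a new reading comes with each control period).
- imaging.grab_frame(name): name is "scene" or "top"; returns a dict with "color" (480x640x3 uint8, blue, green, red), "fovy" (degrees; the focal length in pixels is half the picture's height over the tangent of half this angle, whatever the lens; pixels are square), "cx", "cy" (the principal point, pixels), "R" (3x3) and "t" (3): a world point X has camera coordinates R X + t. Camera axes: x right, y down, z forward; pixel columns grow to the right and rows downward; lengths in m; the calibration is good to about 2 mm. A picture is of the moment at which its call begins. There is no depth.
- manip.hand_in(): hands the job in, once; it reports no verdict.
The state is a dict: "clock": time; "joints": joint angles; "joint_vel": joint speeds; "joint_torque": joint torques, N m; "position": TCP position; "orientation": TCP orientation; "contact_force": force on the tool from outside, world axes, zero at the start; "ft_torque": the same for the moment, N m; "grip_width": finger opening in m.
Only numpy, scipy, OpenCV 4.12 (cv2) and the standard library are available. Lean on these libraries where they do the work, as an engineer would, in place of code of your own. Each camera call takes 0.05 s, during which the arm holds its last target.

## Working session

There is one attempt and no reset: what is moved stays moved. The work goes in short steps, Python scripts to look and compute and a tool call to move; the robot and the scene stay as the last step left them, time stands still between calls to the robot, and variables do not carry over. Pictures are saved under pics/ and viewed, and the job is handed in when it is done.

Besides the shell and the picture viewer there is one more tool, called after "Request:" as name(argument=value, ...) on one line, values as JSON. carry_out: Moves the arm, as the interface text tells. Its arguments: {"type":"object","properties":{"rows":{"type":"array","items":{"type":"object","properties":{"hand":{"type":"number"},"slide":{"type":"array","items":{"type":"number"}},"roll":{"type":"number"}}}},"grip_force":{"type":"number"}},"required":["rows"]}

```bash
mkdir -p pics; ls
python3 - <<'E'
from rig import manip, imaging
import cv2
print(manip.sense())
for n in("scene","top"):
    f=imaging.grab_frame(n); cv2.imwrite(f"pics/{n}0.png",f["color"]); print(n,f["fovy"],f["cx"],f["cy"],f["R"],f["t"],f.keys())
E
```

```text
pics
{'clock': 0.0, 'joints': array([ 6.90996048e+01,  1.80026094e+01, -2.75485192e+00,  6.93414748e+01,
        1.52375358e-03,  9.00010488e+01]), 'joint_vel': array([-0.02231601, -0.06624498, -0.01222283, -0.02148734,  0.07157942,
        0.01018328]), 'joint_torque': array([ 5.40351502e-04, -5.39589250e+01,  3.39751875e+01,  1.93267548e-02,
        1.11744282e-04,  2.29229516e-05]), 'position': array([0.21383772, 0.55999729, 0.24944634]), 'orientation': array([-1.79901064e+02, -1.52194036e-03,  1.59098553e+02]), 'contact_force': array([-0.24550234,  0.35734109,  0.17335175]), 'ft_torque': array([ 0.03658863, -0.0016561 ,  0.03684625]), 'grip_width': 0.08560554077065675}
scene 56.35307100404667 317.3091828682284 245.6133270646408 [[-8.27974670e-01  5.60765140e-01  6.35778457e-04]
 [ 2.99962108e-01  4.43854053e-01 -8.44402933e-01]
 [-4.73793922e-01 -6.98953530e-01 -5.35708206e-01]] [ 0.46000746 -0.11800909  1.24246524] dict_keys(['color', 'fovy', 'cx', 'cy', 'R', 't'])
top 51.639948730564356 315.82476695728025 240.43686184309072 [[ 0.00648696 -0.99989257 -0.01314432]
 [-0.99680447 -0.00541926 -0.07969615]
 [ 0.07961636  0.01361931 -0.99673254]] [-0.00359218  0.51530191  1.04513485] dict_keys(['color', 'fovy', 'cx', 'cy', 'R', 't'])
```

View pics/top0.png

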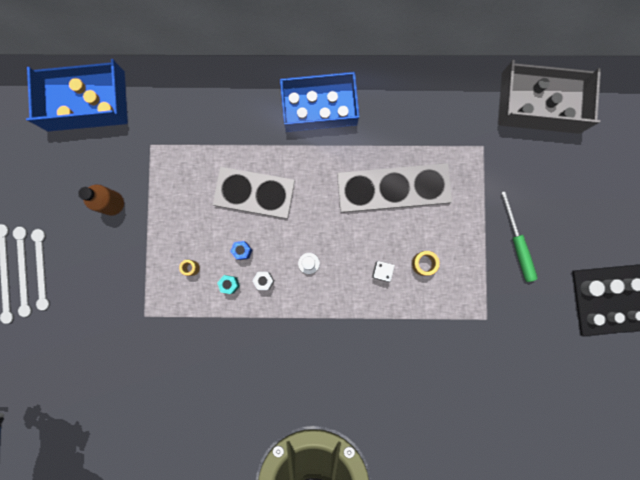

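View pics/scene0.png

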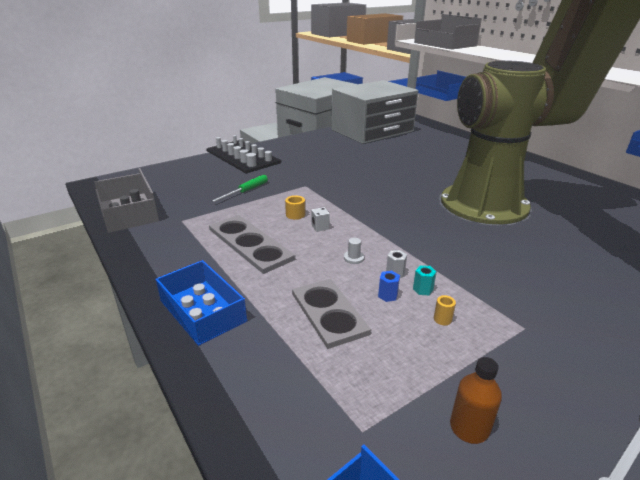

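The top view shows the narrow bush at (188,268) and the wide bush at (427,263). The stub is at (309,264) and the block at (384,271). There are three hexes: blue (241,250), turquoise (228,285) and steel/white (263,281). The steel one fits the description, since blue and turquoise are excluded. I'll confirm it in an enlarged crop.

Run:
```python
import cv2
a=cv2.imread("pics/top0.png")
cv2.imwrite("pics/c1.png",cv2.resize(a[230:310,170:330],None,fx=5,fy=5,interpolation=cv2.INTER_CUBIC))
cv2.imwrite("pics/c2.png",cv2.resize(a[230:310,330:490],None,fx=5,fy=5,interpolation=cv2.INTER_CUBIC))
cv2.imwrite("pics/c3.png",cv2.resize(a[150:230,205:305],None,fx=6,fy=6,interpolation=cv2.INTER_CUBIC))
cv2.imwrite("pics/c4.png",cv2.resize(a[150:230,330:460],None,fx=6,fy=6,interpolation=cv2.INTER_CUBIC))
```

```text
(no output)
```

View pics/c1.png

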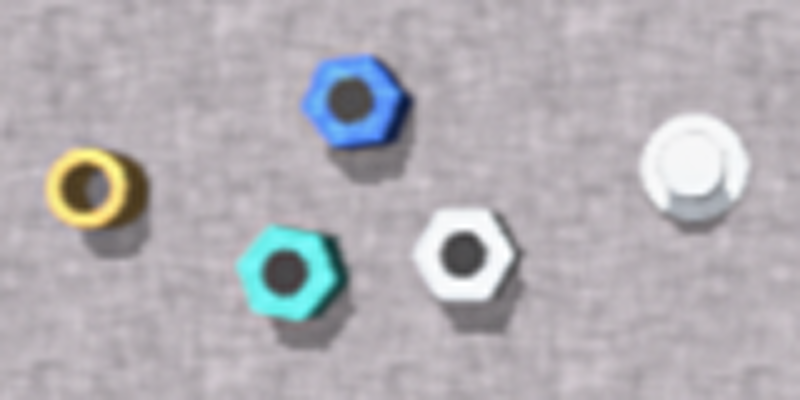

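View pics/c2.png

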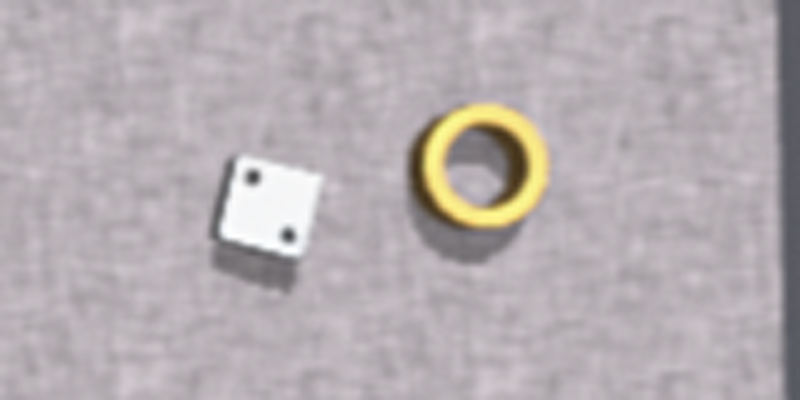

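View pics/c3.png

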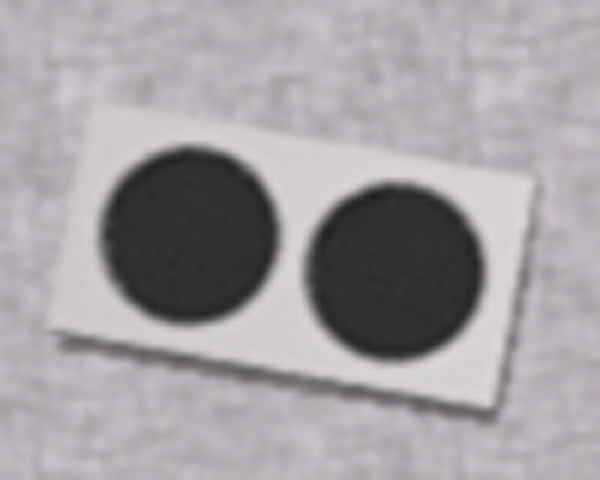

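View pics/c4.png

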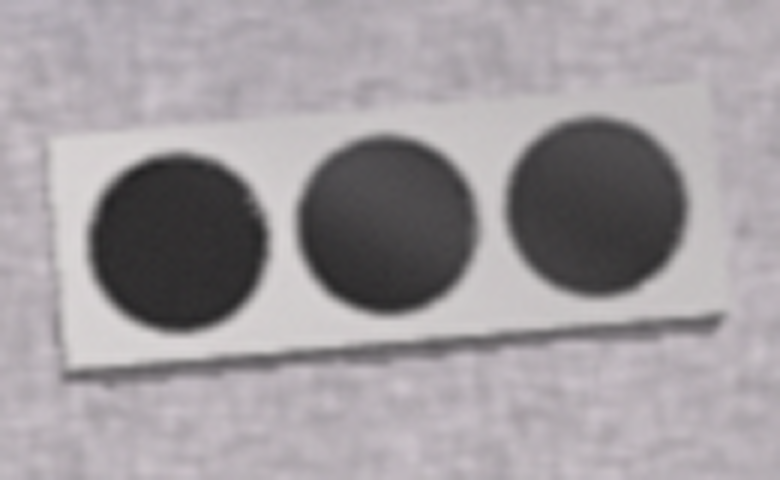

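The crop confirms the steel/white hex at (263,281), clearly separate from the blue and turquoise ones. Next I'll work out the positions.

```bash
cat > h.py <<'E'
import numpy as np, math
from scipy.spatial.transform import Rotation as Ro
from rig import manip, imaging
def ray(f,u,v,z):
    F=240/math.tan(math.radians(f["fovy"]/2)); R=np.array(f["R"]);t=np.array(f["t"])
    d=R.T@np.array([(u-f["cx"])/F,(v-f["cy"])/F,1]); c=-R.T@t
    return c+d*(z-c[2])/d[2]
def proj(f,X):
    F=240/math.tan(math.radians(f["fovy"]/2)); p=np.array(f["R"])@X+f["t"]
    return F*p[0]/p[2]+f["cx"],F*p[1]/p[2]+f["cy"]
def go(x,y,z,ydir=None):
    """slide (cm), roll (deg) to reach; ydir = wanted world angle of jaw axis (mod 180)"""
    s=manip.sense(); R=Ro.from_euler("xyz",s["orientation"],degrees=True).as_matrix()
    d=R.T@(np.array([x,y,z])-s["position"])*100
    r=0
    cur=math.degrees(math.atan2(R[1,1],R[0,1]))
    if ydir is not None:
        r=-((ydir-cur+90)%180-90)
    print("slide",d.round(2),"roll",round(r,1),"| pos",s["position"].round(4),"jaw",round(cur,1),"ori",s["orientation"].round(1),"j",s["joints"].round(0),"w",round(s["grip_width"],4),"F",s["contact_force"].round(1),"t",s["clock"])
E
python3 - <<'E'
from h import *
f=imaging.grab_frame("top"); g=imaging.grab_frame("scene")
def P(n,c,s,o,z):
    u,v=[(c[i]+.5)/s-.5+o[i] for i in (0,1)]
    X=ray(f,u,v,z); print(n,(round(u,1),round(v,1)),X.round(4),"r",round(np.hypot(X[0],X[1]),3),"scene",np.round(proj(g,X),0)); return X
a=(170,230);b=(330,230)
P("small",(86,188),5,a,.046);h=P("hex",(465,254),5,a,.048);P("blue",(354,101),5,a,.048);P("turq",(290,272),5,a,.048)
P("stubflange",(695,168),5,a,.008);P("stubtop",(691,162),5,a,.048)
P("large",(485,165),5,b,.046)
c=[P("blk",q,5,b,.046) for q in((236,154),(322,175),(301,259),(218,236))]
print(np.mean(c,0),[ (round(np.linalg.norm(c[i]-c[i-1]),4),round(math.degrees(math.atan2(*(c[i]-c[i-1])[1::-1])),1)) for i in range(4)])
hc=[P("hx",q,5,a,.048) for q in((414,254),(440,208),(490,208),(517,256),(492,302),(440,302))]
print(np.mean(hc,0),[ (round(np.linalg.norm(hc[i]-hc[i-1]),4),round(math.degrees(math.atan2(*(hc[i]-hc[i-1])[1::-1])),1)) for i in range(6)])
s=[P("S",q,6,(205,150),.014) for q in((190,235),(396,271))]
l=[P("L",q,6,(330,150),.014) for q in((179,242),(388,224),(597,207))]
for q in (s,l):
  for i in range(1,len(q)): d=q[i]-q[i-1];print(np.linalg.norm(d),math.degrees(math.atan2(d[1],d[0])))
E
```

```text
small (186.8, 267.2) [0.4556 0.2691 0.046 ] r 0.529 scene [446. 300.]
hex (262.6, 280.4) [0.429  0.1094 0.048 ] r 0.443 scene [397. 255.]
blue (240.4, 249.8) [0.4926 0.1569 0.048 ] r 0.517 scene [389. 276.]
turq (227.6, 284.0) [0.4211 0.1823 0.048 ] r 0.459 scene [425. 270.]
stubflange (308.6, 263.2) [0.4668 0.015  0.008 ] r 0.467 scene [354. 255.]
stubtop (307.8, 262.0) [0.4679 0.0156 0.048 ] r 0.468 scene [354. 240.]
large (426.6, 262.6) [ 0.4682 -0.232   0.046 ] r 0.523 scene [295. 199.]
blk (376.8, 260.4) [ 0.4722 -0.1284  0.046 ] r 0.489 scene [316. 216.]
blk (394.0, 264.6) [ 0.4636 -0.1642  0.046 ] r 0.492 scene [311. 209.]
blk (389.8, 281.4) [ 0.4287 -0.1552  0.046 ] r 0.456 scene [325. 207.]
blk (373.2, 276.8) [ 0.438  -0.1208  0.046 ] r 0.454 scene [329. 213.]
[ 0.45062382 -0.14214889  0.046     ] [(np.float64(0.035), -12.5), (np.float64(0.0368), -103.4), (np.float64(0.0361), 165.7), (np.float64(0.0357), 74.9)]
hx (252.4, 280.4) [0.4289 0.1307 0.048 ] r 0.448 scene [404. 259.]
hx (257.6, 271.2) [0.4481 0.1201 0.048 ] r 0.464 scene [393. 260.]
hx (267.6, 271.2) [0.4482 0.0993
[... 197 characters left out ...]
1195 0.048 ] r 0.426 scene [407. 254.]
[0.42863942 0.10919831 0.048     ] [(np.float64(0.0228), 29.4), (np.float64(0.0219), -28.8), (np.float64(0.0209), -89.6), (np.float64(0.023), -149.9), (np.float64(0.0217), 152.0), (np.float64(0.0217), 90.4)]
S (236.2, 188.8) [0.6282 0.1741 0.014 ] r 0.652 scene [338. 320.]
S (270.6, 194.8) [0.6152 0.0989 0.014 ] r 0.623 scene [320. 296.]
L (359.4, 189.9) [ 0.6267 -0.0946  0.014 ] r 0.634 scene [267. 253.]
L (394.2, 186.9) [ 0.6336 -0.1703  0.014 ] r 0.656 scene [249. 239.]
L (429.1, 184.1) [ 0.6401 -0.246   0.014 ] r 0.686 scene [233. 227.]
0.07638302549035957 -99.7455938805831
0.07603032453250455 -84.78459667144082
0.07592588176660328 -85.0601066355938
```

Sizes check out: pocket pitch is 76 mm, the block 36 mm, and the hex flats face along x. The scene-camera projections also match. I'll start with the narrow bush.

Run:
```python
from h import *
go(.4556,.2691,.13,0)
```

```text
slide [-32.96 -18.57  12.  ] roll 69.1 | pos [0.2139 0.5602 0.2498] jaw 69.1 ori [-179.9    0.   159.1] j [69. 18. -3. 69. -0. 90.] w 0.0853 F [-0.4 -0.2  0.7] t 0.2
```

Request:
carry_out(rows=[{"hand":1,"slide":[-4.2,-2.4,1.5],"roll":8},{"hand":1,"slide":[-8.4,-4.8,3],"roll":16},{"hand":1,"slide":[-12.6,-7.2,4.5],"roll":24},{"hand":1,"slide":[-16.8,-9.6,6],"roll":32},{"hand":1,"slide":[-21,-12,7.5],"roll":40},{"hand":1,"slide":[-25,-14.4,9],"roll":48},{"hand":1,"slide":[-29,-16.6,10.5],"roll":56},{"hand":1,"slide":[-32.96,-18.57,12],"roll":63}], grip_force=45)

```text
clock: 1.0
position: [0.4564, 0.2671, 0.1294]
orientation: [-180.0, 0.1, 95.8]
contact_force: [1.0, -0.5, 0.3]
grip_width: 0.0856
```

Run:
```python
from h import *
go(.4556,.2691,.07,0)
```

```text
slide [ 0.21 -0.06  5.94] roll 5.8 | pos [0.4564 0.2671 0.1294] jaw 5.8 ori [-1.80e+02  1.00e-01  9.58e+01] j [ 30.  15. -23.  52.  -0. 115.] w 0.0856 F [ 1.  -0.5  0.3] t 1.0
```

Request:
carry_out(rows=[{"hand":1,"slide":[0.2,-0.05,3],"roll":5.8},{"hand":1,"slide":[0.2,-0.05,6],"roll":5.8},{"hand":0.4,"slide":[0.2,-0.05,8.5],"roll":5.8},{"hand":0.4,"slide":[0.2,-0.05,9.8],"roll":5.8},{"hand":0.4,"slide":[0.2,-0.05,9.8],"roll":5.8},{"hand":0.4,"slide":[0.2,-0.05,9.8],"roll":5.8}])

```text
clock: 1.6
position: [0.456, 0.2693, 0.032]
orientation: [180.0, 0.0, 90.0]
contact_force: [-0.7, -0.9, 0.4]
grip_width: 0.06
```

Run:
```python
from h import *
import cv2
go(.4556,.2691,.032,0)
a=imaging.grab_frame("scene")["color"]
cv2.imwrite("pics/s1.png",cv2.resize(a[200:380,330:530],None,fx=3,fy=3))
```

```text
slide [-0.02 -0.04  0.  ] roll -0.0 | pos [0.456  0.2693 0.032 ] jaw -0.0 ori [180.   0.  90.] j [ 31.  21. -29.  39.  -0. 121.] w 0.06 F [-0.7 -0.9  0.4] t 1.6
```

View pics/s1.png

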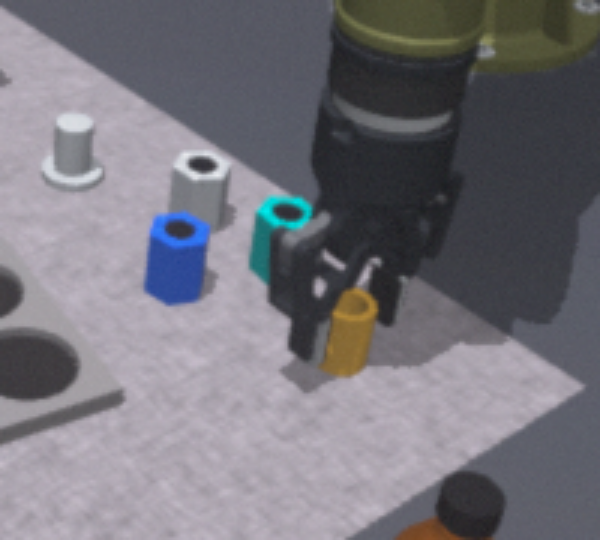

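The bush stands between the pads at about (345,330) in the crop. Closing and lifting.

Request:
carry_out(rows=[{"hand":-1,"slide":[0,0,0],"roll":0},{"hand":-1,"slide":[0,0,0],"roll":0},{"hand":-1,"slide":[0,0,0],"roll":0},{"hand":-1,"slide":[0,0,0],"roll":0},{"hand":-1,"slide":[0,0,-2],"roll":0},{"hand":-1,"slide":[0,0,-5],"roll":0},{"hand":-1,"slide":[0,0,-8],"roll":0},{"hand":-1,"slide":[0,0,-9],"roll":0}])

```text
clock: 2.45
position: [0.4581, 0.2707, 0.1258]
orientation: [179.7, -0.1, 90.0]
contact_force: [0.5, -0.1, -0.5]
grip_width: 0.0329
```

Run:
```python
from h import *
go(.6282,.1741,.12,-9)
```

```text
slide [-9.66 17.01  0.65] roll 9.0 | pos [0.4581 0.2707 0.1258] jaw -0.0 ori [ 1.797e+02 -1.000e-01  9.000e+01] j [ 31.  15. -23.  51.  -0. 121.] w 0.0329 F [ 0.5 -0.1 -0.5] t 2.45
```

Request:
carry_out(rows=[{"hand":-1,"slide":[-2,3.5,0],"roll":2},{"hand":-1,"slide":[-4,7,0],"roll":4},{"hand":-1,"slide":[-6,10.5,0],"roll":6},{"hand":-1,"slide":[-8,14,0.3],"roll":8},{"hand":-1,"slide":[-9.66,17,0.65],"roll":9},{"hand":-1,"slide":[-9.66,17,0.65],"roll":9},{"hand":-1,"slide":[-9.66,17,0.65],"roll":9}])

```text
clock: 3.15
position: [0.6277, 0.1734, 0.1187]
orientation: [179.8, -0.2, 80.9]
contact_force: [-0.8, -0.1, -2.3]
grip_width: 0.0332
```

Run:
```python
from h import *
import cv2
go(.6282,.1741,.06,-9);go(.6282,.1741,.0385,-9)
a=imaging.grab_frame("scene")["color"]
cv2.imwrite("pics/s2.png",cv2.resize(a[180:360,230:430],None,fx=3,fy=3))
```

```text
slide [0.06 0.02 5.87] roll -0.1 | pos [0.6277 0.1734 0.1187] jaw -9.1 ori [179.8  -0.2  80.9] j [ 15.  28.  -6.  56.   0. 114.] w 0.0332 F [-0.8 -0.1 -2.3] t 3.15
slide [0.05 0.02 8.02] roll -0.1 | pos [0.6277 0.1734 0.1187] jaw -9.1 ori [179.8  -0.2  80.9] j [ 15.  28.  -6.  56.   0. 114.] w 0.0332 F [-0.8 -0.1 -2.3] t 3.15
```

View pics/s2.png

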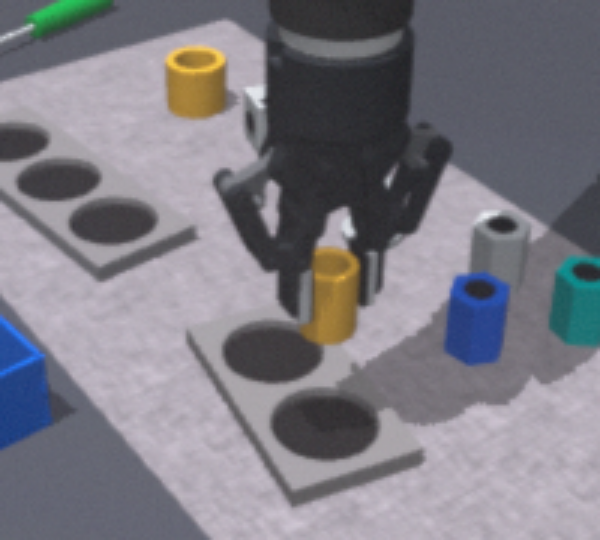

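The bush is held upright. I'll lower it into the left (+y) pocket.

Request:
carry_out(rows=[{"hand":-1,"slide":[0.05,0.02,2.5],"roll":0},{"hand":-1,"slide":[0.05,0.02,5],"roll":0},{"hand":-1,"slide":[0.05,0.02,6.8],"roll":0},{"hand":-1,"slide":[0.05,0.02,7.5],"roll":0},{"hand":-1,"slide":[0.05,0.02,7.8],"roll":0},{"hand":-1,"slide":[0.05,0.02,8.0],"roll":0},{"hand":-1,"slide":[0.05,0.02,8.05],"roll":0},{"hand":-1,"slide":[0.05,0.02,8.05],"roll":0}])

```text
clock: 4.0
position: [0.6276, 0.1752, 0.0403]
orientation: [179.8, -0.2, 81.0]
contact_force: [-4.7, -0.6, 4.1]
grip_width: 0.0332
```

Run:
```python
from h import *
import cv2
a=imaging.grab_frame("scene")["color"]
go(.6282,.1741,.038,-9)
cv2.imwrite("pics/s3.png",cv2.resize(a[240:360,270:420],None,fx=5,fy=5,interpolation=2))
```

```text
slide [-0.11  0.07  0.23] roll 0.0 | pos [0.6276 0.1753 0.0403] jaw -9.0 ori [179.8  -0.2  81. ] j [ 16.  32. -11.  47.   0. 115.] w 0.0327 F [-4.7  0.2  7.1] t 4.05
```

View pics/s3.png

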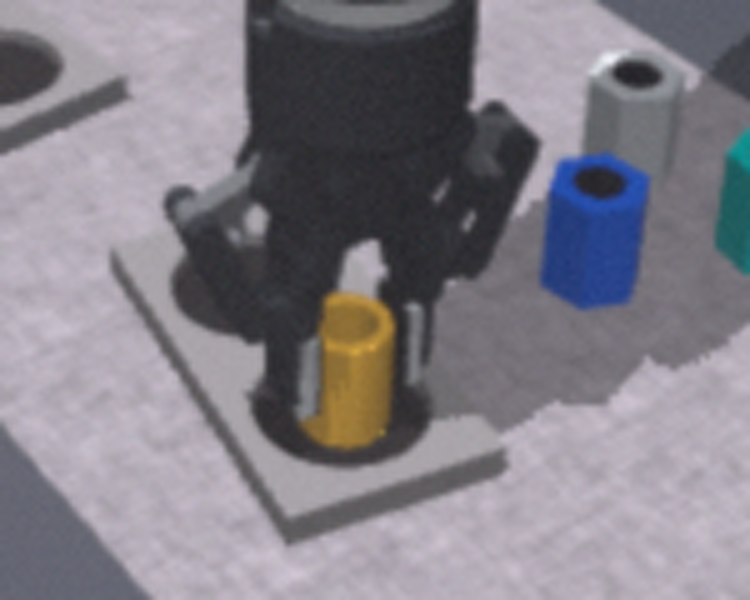

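The bush sits in the pocket with its base at about (345,440) in the crop. Releasing and backing off upward.

Request:
carry_out(rows=[{"hand":0.1,"slide":[0,0,0],"roll":0},{"hand":0.3,"slide":[0,0,0],"roll":0},{"hand":0.3,"slide":[0,0,0],"roll":0},{"hand":0.3,"slide":[0,0,-2],"roll":0},{"hand":0.3,"slide":[0,0,-5],"roll":0},{"hand":0.3,"slide":[0,0,-9],"roll":0},{"hand":0.3,"slide":[0,0,-9],"roll":0}])

```text
clock: 4.75
position: [0.6312, 0.176, 0.1364]
orientation: [179.3, -0.4, 81.0]
contact_force: [0.3, 0.9, 0.2]
grip_width: 0.0557
```

Run:
```python
from h import *
import cv2
a=imaging.grab_frame("scene")["color"]
go(.467,.0153,.13,0)
cv2.imwrite("pics/s4.png",cv2.resize(a[240:360,270:420],None,fx=5,fy=5,interpolation=2))
```

```text
slide [-18.38 -13.59   0.12] roll -9.0 | pos [0.6299 0.1756 0.1337] jaw -9.0 ori [179.4  -0.4  81. ] j [ 16.  27.  -5.  57.   0. 115.] w 0.0556 F [-0.3 -0.6  0.1] t 4.8
```

View pics/s4.png

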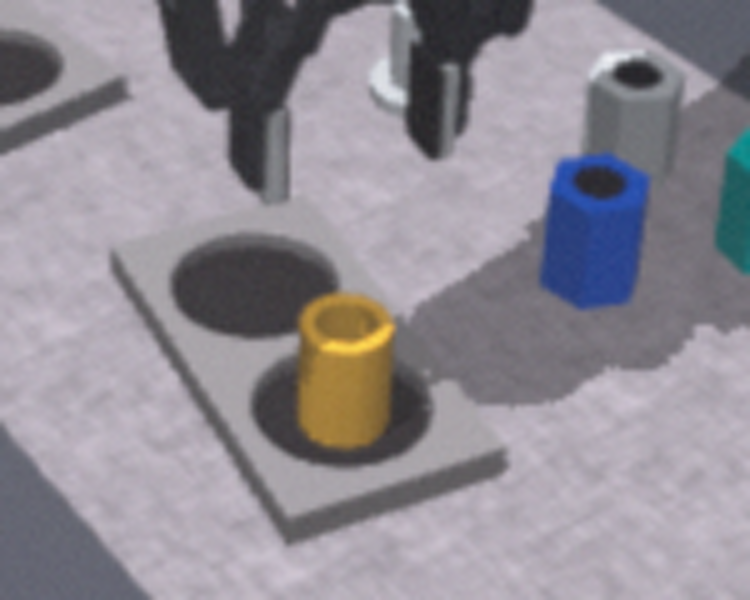

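The narrow bush stands upright in its pocket, at about (345,370) in the crop. Next is the stub.

Request:
carry_out(rows=[{"hand":0.3,"slide":[-3.7,-2.7,0],"roll":-2},{"hand":0.3,"slide":[-7.4,-5.4,0],"roll":-4},{"hand":0.3,"slide":[-11,-8.1,0],"roll":-6},{"hand":0.3,"slide":[-14.7,-10.8,0],"roll":-8},{"hand":0.3,"slide":[-18.38,-13.59,0.1],"roll":-9},{"hand":0.3,"slide":[-18.38,-13.59,0.1],"roll":-9},{"hand":0.3,"slide":[-18.38,-13.59,0.1],"roll":-9}])

```text
clock: 5.5
position: [0.4661, 0.0146, 0.1296]
orientation: [179.4, -0.3, 89.9]
contact_force: [-0.3, 0.1, 0.1]
grip_width: 0.0558
```

Run:
```python
from h import *
go(.467,.0153,.035,0)
```

```text
slide [ 0.02 -0.01  9.46] roll -0.1 | pos [0.4661 0.0146 0.1296] jaw -0.1 ori [179.4  -0.3  89.9] j [  2.   8. -32.  49.   0.  92.] w 0.0558 F [-0.3  0.1  0.1] t 5.5
```

Request:
carry_out(rows=[{"hand":0.3,"slide":[0,0,3.5],"roll":0},{"hand":0.3,"slide":[0,0,7],"roll":0},{"hand":0.3,"slide":[0,0,9],"roll":0},{"hand":0.3,"slide":[0,0,9.4],"roll":0},{"hand":0.3,"slide":[0,0,9.4],"roll":0}])

```text
clock: 6.0
position: [0.4673, 0.0156, 0.035]
orientation: [179.5, -0.3, 90.0]
contact_force: [0.7, 0.3, -0.9]
grip_width: 0.0557
```

Run:
```python
from h import *
import cv2
go(.467,.0153,.035,0)
a=imaging.grab_frame("scene")["color"]
cv2.imwrite("pics/s5.png",cv2.resize(a[180:300,280:430],None,fx=5,fy=5,interpolation=2))
```

```text
slide [-0.03 -0.03 -0.  ] roll -0.0 | pos [0.4673 0.0156 0.035 ] jaw -0.0 ori [179.5  -0.3  90. ] j [  2.  15. -38.  36.   0.  92.] w 0.0557 F [ 0.7  0.3 -0.9] t 6.0
```

View pics/s5.png

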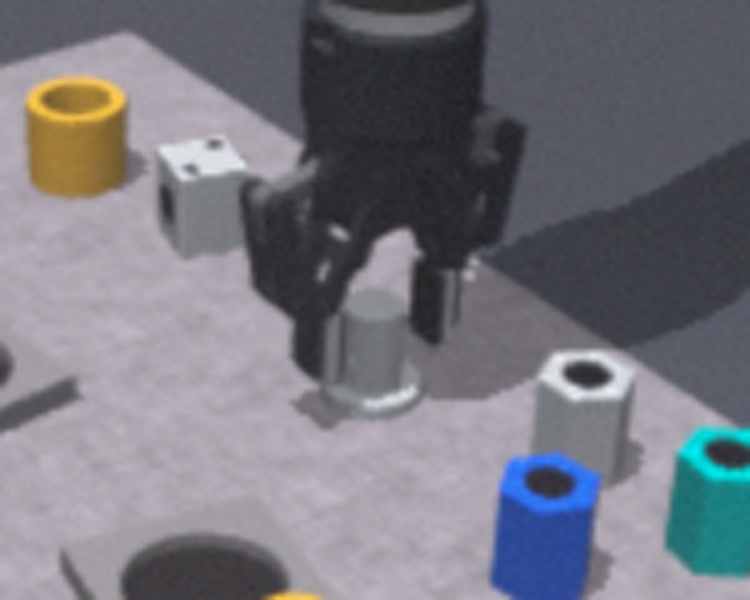

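The stem is between the pads at about (375,340) in the crop, and the fingertips are above the flange. Closing with 60 N.

Request:
carry_out(rows=[{"hand":-1,"slide":[0,0,0],"roll":0},{"hand":-1,"slide":[0,0,0],"roll":0},{"hand":-1,"slide":[0,0,0],"roll":0},{"hand":-1,"slide":[0,0,0],"roll":0},{"hand":-1,"slide":[0,0,-1],"roll":0},{"hand":-1,"slide":[0,0,-4],"roll":0},{"hand":-1,"slide":[0,0,-8],"roll":0},{"hand":-1,"slide":[0,0,-9],"roll":0}], grip_force=60)

```text
clock: 6.85
position: [0.4696, 0.0151, 0.1304]
orientation: [179.0, -0.3, 90.0]
contact_force: [1.6, -0.0, -2.5]
grip_width: 0.0262
```

Run:
```python
from h import *
go(.6152,.0989,.125,-9)
```

```text
slide [ 8.39 14.54  0.83] roll 8.9 | pos [0.4696 0.0151 0.1304] jaw -0.1 ori [179.   -0.3  90. ] j [  2.   8. -32.  49.   0.  92.] w 0.0262 F [ 1.6 -0.  -2.5] t 6.85
```

Request:
carry_out(rows=[{"hand":-1,"slide":[1.7,3,0],"roll":2},{"hand":-1,"slide":[3.4,6,0],"roll":4},{"hand":-1,"slide":[5.1,9,0],"roll":6},{"hand":-1,"slide":[6.8,12,0.4],"roll":8},{"hand":-1,"slide":[8.39,14.5,0.8],"roll":9},{"hand":-1,"slide":[8.39,14.5,0.8],"roll":9},{"hand":-1,"slide":[8.39,14.5,0.8],"roll":9}])

```text
clock: 7.55
position: [0.6142, 0.099, 0.1245]
orientation: [179.2, -0.4, 81.0]
contact_force: [-0.8, -0.4, -3.1]
grip_width: 0.0263
```

Run:
```python
from h import *
import cv2
a=imaging.grab_frame("scene")["color"]
go(.6152,.0989,.041,-9)
cv2.imwrite("pics/s6.png",cv2.resize(a[200:340,250:400],None,fx=4,fy=4,interpolation=2))
```

```text
slide [-0.    0.03  8.37] roll -0.0 | pos [0.6136 0.0986 0.1246] jaw -9.0 ori [179.2  -0.4  81. ] j [  9.  24. -11.  54.   0. 108.] w 0.0264 F [-0.8  0.4 -3.2] t 7.6
```

View pics/s6.png

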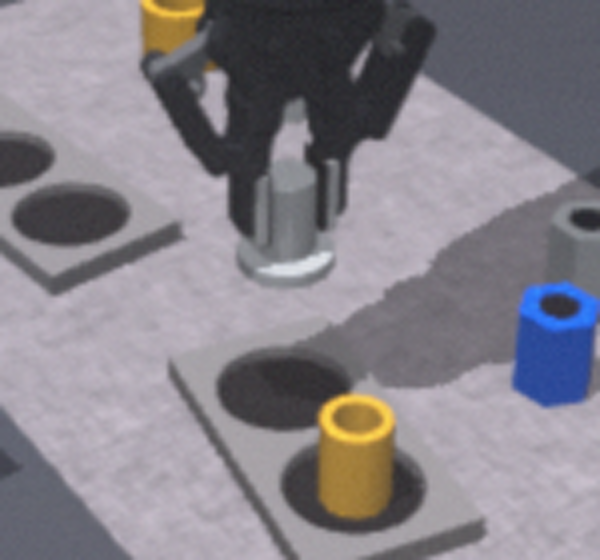

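The stub is held upright and centred over the free pocket. Lowering it.

Request:
carry_out(rows=[{"hand":-1,"slide":[0,0.03,2.5],"roll":0},{"hand":-1,"slide":[0,0.03,5],"roll":0},{"hand":-1,"slide":[0,0.03,7],"roll":0},{"hand":-1,"slide":[0,0.03,7.8],"roll":0},{"hand":-1,"slide":[0,0.03,8.1],"roll":0},{"hand":-1,"slide":[0,0.03,8.3],"roll":0},{"hand":-1,"slide":[0,0.03,8.35],"roll":0},{"hand":-1,"slide":[0,0.03,8.35],"roll":0}])

```text
clock: 8.4
position: [0.6142, 0.0985, 0.0434]
orientation: [179.2, -0.4, 81.0]
contact_force: [-5.6, -0.8, 7.5]
grip_width: 0.0263
```

Run:
```python
from h import *
import cv2
a=imaging.grab_frame("scene")["color"]
go(.6152,.0989,.041,-9)
cv2.imwrite("pics/s7.png",cv2.resize(a[220:340,250:400],None,fx=5,fy=5,interpolation=2))
```

```text
slide [0.05 0.07 0.24] roll -0.1 | pos [0.6144 0.0985 0.0434] jaw -9.1 ori [179.2  -0.4  81. ] j [  9.  28. -16.  45.   0. 108.] w 0.0268 F [-5.8 -1.4  7.4] t 8.45
```

View pics/s7.png

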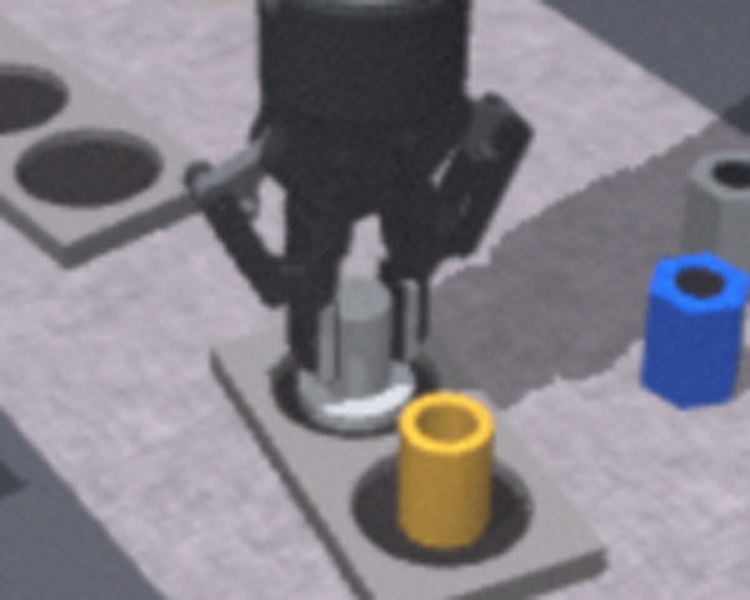

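Request:
carry_out(rows=[{"hand":0,"slide":[0,0,0],"roll":0},{"hand":0.3,"slide":[0,0,0],"roll":0},{"hand":0.3,"slide":[0,0,0],"roll":0},{"hand":0.3,"slide":[0,0,-2],"roll":0},{"hand":0.3,"slide":[0,0,-5],"roll":0},{"hand":0.3,"slide":[0,0,-8.5],"roll":0},{"hand":0.3,"slide":[0,0,-9],"roll":0},{"hand":0.3,"slide":[0,0,-9],"roll":0}])

```text
clock: 9.25
position: [0.6144, 0.0983, 0.1351]
orientation: [179.0, -0.4, 81.0]
contact_force: [-0.2, 0.7, -1.0]
grip_width: 0.0556
```

Run:
```python
from h import *
import cv2
a=imaging.grab_frame("scene")["color"]
go(.4288,.1093,.13,0)
cv2.imwrite("pics/s8.png",cv2.resize(a[220:340,250:400],None,fx=5,fy=5,interpolation=2))
```

```text
slide [ -1.8  -18.4    0.07] roll -9.1 | pos [0.6133 0.0981 0.1335] jaw -9.1 ori [179.2  -0.4  81. ] j [  9.  23. -11.  55.   0. 108.] w 0.0555 F [-0.4 -0.2 -0.6] t 9.3
```

View pics/s8.png

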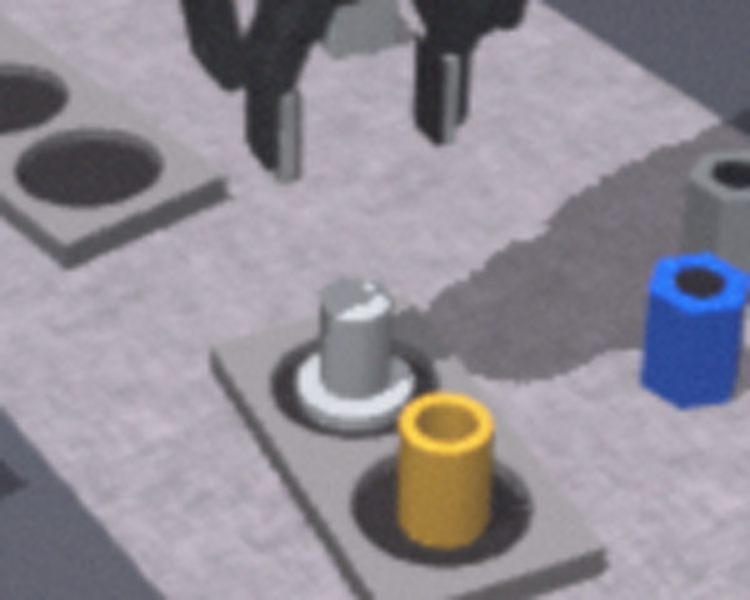

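The stub sits centred in its pocket. Next is the steel hex nut, with the jaws along world x across its flats.

Request:
carry_out(rows=[{"hand":0.3,"slide":[-0.4,-4,0],"roll":-2},{"hand":0.3,"slide":[-0.8,-8,0],"roll":-4},{"hand":0.3,"slide":[-1.2,-12,0],"roll":-6},{"hand":0.3,"slide":[-1.6,-16,0],"roll":-8},{"hand":0.3,"slide":[-1.8,-18.4,0.1],"roll":-9},{"hand":0.3,"slide":[-1.8,-18.4,0.1],"roll":-9},{"hand":0.3,"slide":[-1.8,-18.4,0.1],"roll":-9}])

```text
clock: 10.0
position: [0.4282, 0.1092, 0.1288]
orientation: [179.2, -0.2, 90.0]
contact_force: [0.9, -0.0, -0.2]
grip_width: 0.0558
```

Run:
```python
from h import *
go(.4288,.1093,.032,0)
```

```text
slide [-0.03 -0.08  9.68] roll -0.0 | pos [0.4282 0.1092 0.1288] jaw -0.0 ori [179.2  -0.2  90. ] j [ 14.   6. -35.  49.   0. 104.] w 0.0558 F [ 0.9 -0.  -0.2] t 10.0
```

Request:
carry_out(rows=[{"hand":0.3,"slide":[0,-0.05,3.5],"roll":0},{"hand":0.3,"slide":[0,-0.05,7],"roll":0},{"hand":0.3,"slide":[0,-0.08,9],"roll":0},{"hand":0.3,"slide":[0,-0.08,9.6],"roll":0},{"hand":0.3,"slide":[0,-0.08,9.6],"roll":0}])

```text
clock: 10.5
position: [0.4288, 0.1094, 0.0319]
orientation: [179.3, -0.2, 89.9]
contact_force: [0.2, -0.0, 0.9]
grip_width: 0.0554
```

Run:
```python
from h import *
import cv2
go(.4288,.1093,.032,0)
a=imaging.grab_frame("scene")["color"]
cv2.imwrite("pics/s9.png",cv2.resize(a[200:320,320:470],None,fx=5,fy=5,interpolation=2))
```

```text
slide [-0.01 -0.   -0.01] roll -0.1 | pos [0.4288 0.1094 0.0319] jaw -0.1 ori [179.3  -0.2  89.9] j [ 14.  13. -41.  35.   0. 104.] w 0.0554 F [ 0.2 -0.   0.9] t 10.5
```

View pics/s9.png

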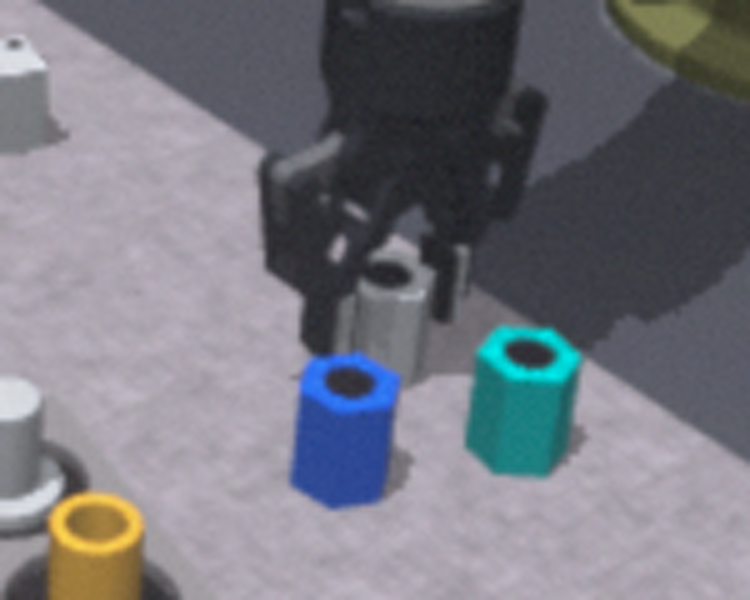

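The steel hex is between the pads at about (392,310) in the crop, and the blue and turquoise ones are untouched.

Request:
carry_out(rows=[{"hand":-1,"slide":[0,0,0],"roll":0},{"hand":-1,"slide":[0,0,0],"roll":0},{"hand":-1,"slide":[0,0,0],"roll":0},{"hand":-1,"slide":[0,0,0],"roll":0},{"hand":-1,"slide":[0,0,-1],"roll":0},{"hand":-1,"slide":[0,0,-4],"roll":0},{"hand":-1,"slide":[0,0,-8],"roll":0},{"hand":-1,"slide":[0,0,-10],"roll":0}], grip_force=60)

```text
clock: 11.35
position: [0.4292, 0.1095, 0.1363]
orientation: [179.0, -0.3, 89.9]
contact_force: [1.1, -0.3, -1.9]
grip_width: 0.0351
```

Run:
```python
from h import *
go(.6336,-.1703,.13,5)
```

```text
slide [-27.96  20.46   0.85] roll -5.1 | pos [0.4292 0.1095 0.1363] jaw -0.1 ori [179.   -0.3  89.9] j [ 14.   5. -34.  49.   0. 104.] w 0.0351 F [ 1.1 -0.3 -1.9] t 11.35
```

Request:
carry_out(rows=[{"hand":-1,"slide":[-3,2.2,-0.5],"roll":-1},{"hand":-1,"slide":[-7.5,5.5,-0.5],"roll":-2},{"hand":-1,"slide":[-12,8.8,0],"roll":-3},{"hand":-1,"slide":[-16.5,12.1,0],"roll":-4},{"hand":-1,"slide":[-21,15.4,0.2],"roll":-5},{"hand":-1,"slide":[-25,18.3,0.5],"roll":-5},{"hand":-1,"slide":[-27.96,20.46,0.8],"roll":-5},{"hand":-1,"slide":[-27.96,20.46,0.8],"roll":-5}])

```text
clock: 12.15
position: [0.6362, -0.175, 0.1306]
orientation: [178.9, -0.1, 94.7]
contact_force: [-0.6, -0.4, -2.5]
grip_width: 0.0351
```

Run:
```python
from h import *
import cv2
a=imaging.grab_frame("scene")["color"]
go(.6336,-.1703,.038,5)
cv2.imwrite("pics/s10.png",cv2.resize(a[140:280,190:340],None,fx=4,fy=4,interpolation=2))
```

```text
slide [ 0.37 -0.33  9.23] roll -0.3 | pos [ 0.6355 -0.174   0.1303] jaw 4.7 ori [ 1.789e+02 -1.000e-01  9.470e+01] j [-16.  27.  -5.  57.   0.  70.] w 0.0354 F [ 1.1 -0.9 -2.2] t 12.2
```

View pics/s10.png

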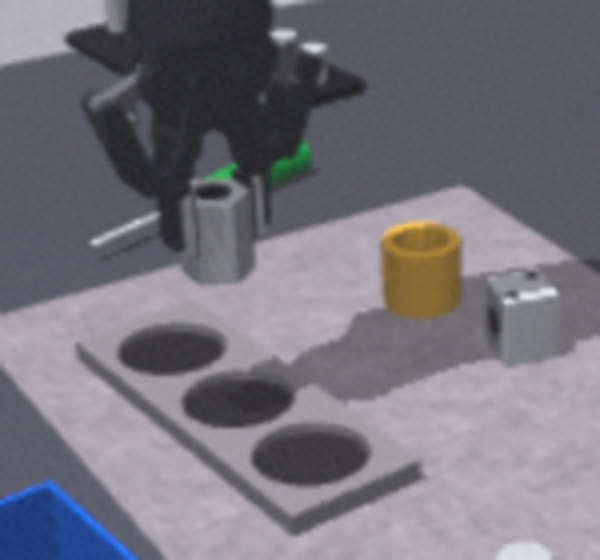

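Request:
carry_out(rows=[{"hand":-1,"slide":[0.37,-0.33,2.5],"roll":0},{"hand":-1,"slide":[0.37,-0.33,5.5],"roll":0},{"hand":-1,"slide":[0.37,-0.33,7.8],"roll":0},{"hand":-1,"slide":[0.37,-0.33,8.7],"roll":0},{"hand":-1,"slide":[0.37,-0.33,9],"roll":0},{"hand":-1,"slide":[0.37,-0.33,9.15],"roll":0},{"hand":-1,"slide":[0.37,-0.33,9.2],"roll":0},{"hand":-1,"slide":[0.37,-0.33,9.2],"roll":0}])

```text
clock: 13.0
position: [0.634, -0.17, 0.0402]
orientation: [178.8, -0.1, 94.8]
contact_force: [-4.2, 2.6, 4.8]
grip_width: 0.0354
```

Run:
```python
from h import *
import cv2
a=imaging.grab_frame("scene")["color"]
go(.6336,-.1703,.038,5)
cv2.imwrite("pics/s11.png",cv2.resize(a[160:280,190:340],None,fx=5,fy=5,interpolation=2))
```

```text
slide [-0.02 -0.04  0.22] roll -0.3 | pos [ 0.634  -0.1701  0.0402] jaw 4.7 ori [ 1.788e+02 -1.000e-01  9.480e+01] j [-15.  32. -11.  46.   0.  70.] w 0.0349 F [-4.7  1.6  7.1] t 13.05
```

View pics/s11.png

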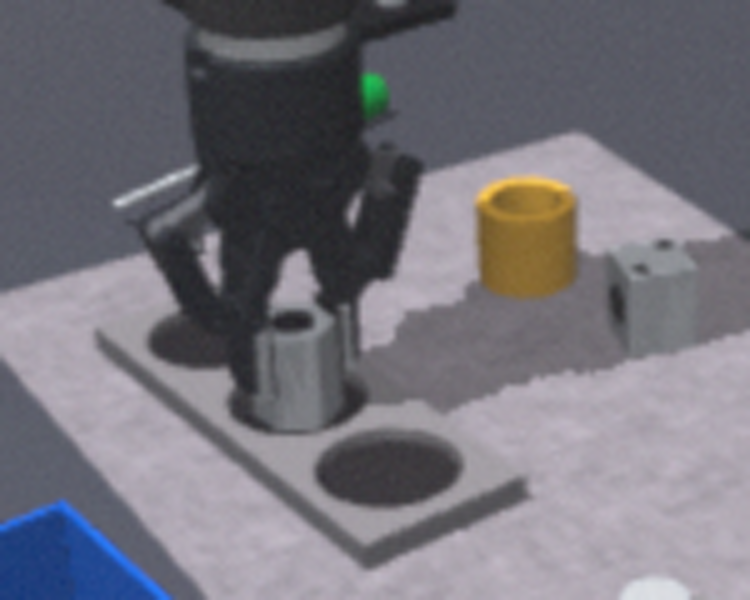

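The hex is on the middle pocket's floor, and the force pattern matches the earlier placings. Releasing.

Request:
carry_out(rows=[{"hand":0.1,"slide":[0,0,0],"roll":0},{"hand":0.3,"slide":[0,0,0],"roll":0},{"hand":0.3,"slide":[0,0,0],"roll":0},{"hand":0.3,"slide":[0,0,-2],"roll":0},{"hand":0.3,"slide":[0,0,-5],"roll":0},{"hand":0.3,"slide":[0,0,-8.5],"roll":0},{"hand":0.3,"slide":[0,0,-9],"roll":0},{"hand":0.3,"slide":[0,0,-9],"roll":0}])

```text
clock: 13.85
position: [0.6336, -0.1708, 0.132]
orientation: [178.6, -0.0, 94.7]
contact_force: [0.3, 0.2, -0.2]
grip_width: 0.0556
```

Run:
```python
from h import *
import cv2
a=imaging.grab_frame("scene")["color"]
go(.4506,-.1421,.13,-13.8)
cv2.imwrite("pics/s12.png",cv2.resize(a[160:280,190:340],None,fx=5,fy=5,interpolation=2))
```

```text
slide [  4.33 -17.89  -0.34] roll 18.5 | pos [ 0.6325 -0.1705  0.1303] jaw 4.7 ori [ 1.788e+02 -1.000e-01  9.480e+01] j [-15.  27.  -6.  56.   0.  70.] w 0.0555 F [ 0.3  0.5 -0.7] t 13.9
```

View pics/s12.png

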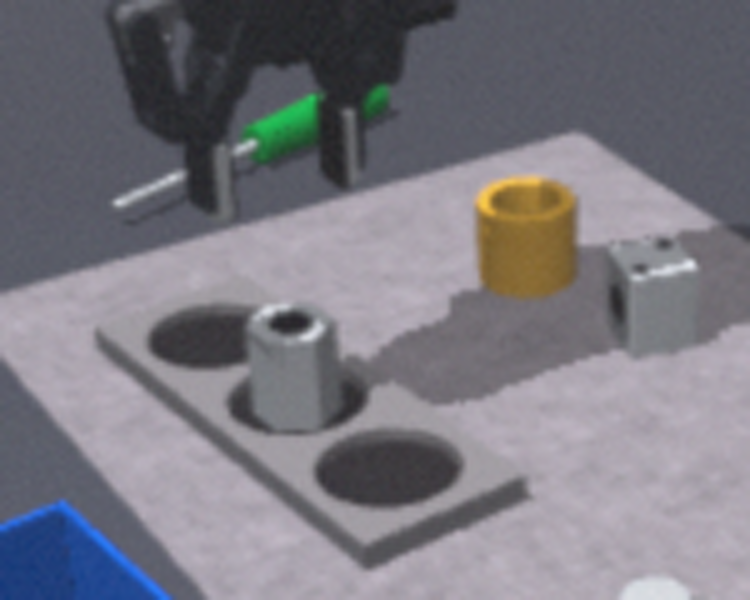

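The hex is seated. Next is the block.

Request:
carry_out(rows=[{"hand":0.3,"slide":[0.8,-3.6,0],"roll":4},{"hand":0.3,"slide":[1.7,-7.2,0],"roll":8},{"hand":0.3,"slide":[2.6,-10.8,-0.1],"roll":12},{"hand":0.3,"slide":[3.5,-14.4,-0.2],"roll":16},{"hand":0.3,"slide":[4.33,-17.89,-0.34],"roll":18.5},{"hand":0.3,"slide":[4.33,-17.89,-0.34],"roll":18.5},{"hand":0.3,"slide":[4.33,-17.89,-0.34],"roll":18.5}])

```text
clock: 14.6
position: [0.4496, -0.1419, 0.129]
orientation: [178.9, -0.5, 76.3]
contact_force: [-0.2, -0.4, 0.0]
grip_width: 0.0557
```

Run:
```python
from h import *
go(.4506,-.1421,.032,-13.8)
```

```text
slide [-0.07 -0.08  9.7 ] roll 0.0 | pos [ 0.4496 -0.1419  0.129 ] jaw -13.8 ori [178.9  -0.5  76.3] j [-18.   9. -32.  49.   1.  86.] w 0.0557 F [-0.2 -0.4  0. ] t 14.6
```

Request:
carry_out(rows=[{"hand":0.3,"slide":[-0.07,-0.08,3.5],"roll":0},{"hand":0.3,"slide":[-0.07,-0.08,7],"roll":0},{"hand":0.3,"slide":[-0.07,-0.08,9],"roll":0},{"hand":0.3,"slide":[-0.07,-0.08,9.7],"roll":0},{"hand":0.3,"slide":[-0.07,-0.08,9.7],"roll":0}])

```text
clock: 15.1
position: [0.4505, -0.1419, 0.0309]
orientation: [179.1, -0.5, 76.3]
contact_force: [-0.5, 0.3, -0.1]
grip_width: 0.0557
```

Run:
```python
from h import *
import cv2
go(.4506,-.1421,.032,-13.8)
a=imaging.grab_frame("scene")["color"]
cv2.imwrite("pics/s13.png",cv2.resize(a[150:270,250:400],None,fx=5,fy=5,interpolation=2))
```

```text
slide [-0.02  0.01 -0.11] roll 0.1 | pos [ 0.4505 -0.1419  0.0309] jaw -13.7 ori [179.1  -0.5  76.3] j [-18.  16. -38.  36.   1.  86.] w 0.0557 F [-0.5  0.3 -0.1] t 15.1
```

View pics/s13.png

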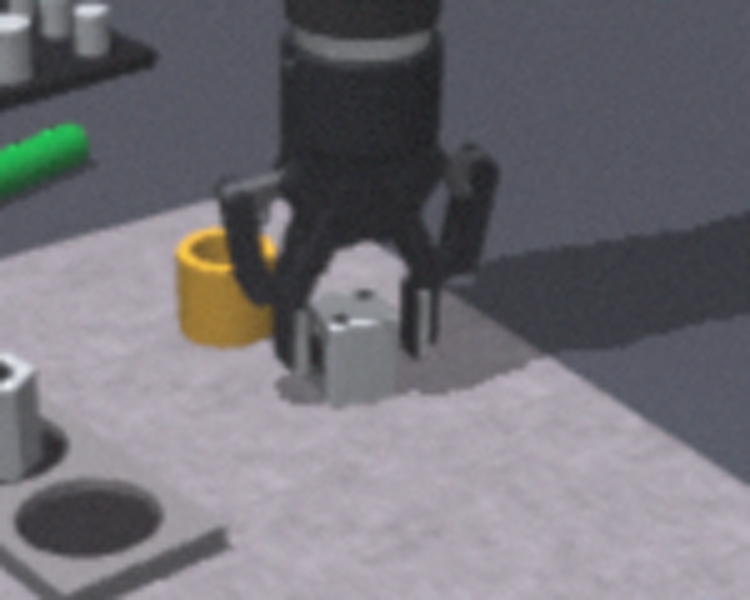

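The block is between the pads at about (360,345) in the crop.

Request:
carry_out(rows=[{"hand":-1,"slide":[0,0,0],"roll":0},{"hand":-1,"slide":[0,0,0],"roll":0},{"hand":-1,"slide":[0,0,0],"roll":0},{"hand":-1,"slide":[0,0,0],"roll":0},{"hand":-1,"slide":[0,0,-1],"roll":0},{"hand":-1,"slide":[0,0,-4],"roll":0},{"hand":-1,"slide":[0,0,-8],"roll":0},{"hand":-1,"slide":[0,0,-10],"roll":0}], grip_force=60)

```text
clock: 15.95
position: [0.4503, -0.1429, 0.1352]
orientation: [178.8, -0.5, 76.3]
contact_force: [0.7, -0.7, -3.4]
grip_width: 0.0354
```

Run:
```python
from h import *
go(.6267,-.0946,.13,0)
```

```text
slide [ 8.87 15.98  0.94] roll -13.7 | pos [ 0.4503 -0.1429  0.1352] jaw -13.7 ori [178.8  -0.5  76.3] j [-18.   8. -31.  50.   1.  86.] w 0.0354 F [ 0.7 -0.7 -3.4] t 15.95
```

Request:
carry_out(rows=[{"hand":-1,"slide":[1.8,3.2,0],"roll":-3},{"hand":-1,"slide":[3.6,6.4,0.2],"roll":-6},{"hand":-1,"slide":[5.4,9.6,0.4],"roll":-9},{"hand":-1,"slide":[7.2,12.8,0.6],"roll":-12},{"hand":-1,"slide":[8.87,15.98,0.9],"roll":-13.7},{"hand":-1,"slide":[8.87,15.98,0.9],"roll":-13.7},{"hand":-1,"slide":[8.87,15.98,0.9],"roll":-13.7}])

```text
clock: 16.65
position: [0.6264, -0.0942, 0.1299]
orientation: [178.8, -0.2, 90.0]
contact_force: [0.2, -0.5, -2.8]
grip_width: 0.0348
```

Run:
```python
from h import *
go(.6267,-.0946,.037,0)
```

```text
slide [-0.06 -0.17  9.29] roll 0.0 | pos [ 0.6264 -0.0942  0.1299] jaw 0.0 ori [178.8  -0.2  90. ] j [-9. 25. -9. 55.  0. 81.] w 0.0348 F [ 0.2 -0.5 -2.8] t 16.65
```

Request:
carry_out(rows=[{"hand":-1,"slide":[-0.06,-0.17,2.5],"roll":0},{"hand":-1,"slide":[-0.06,-0.17,5.5],"roll":0},{"hand":-1,"slide":[-0.06,-0.17,7.8],"roll":0},{"hand":-1,"slide":[-0.06,-0.17,8.7],"roll":0},{"hand":-1,"slide":[-0.06,-0.17,9],"roll":0},{"hand":-1,"slide":[-0.06,-0.17,9.15],"roll":0},{"hand":-1,"slide":[-0.06,-0.17,9.2],"roll":0},{"hand":-1,"slide":[-0.06,-0.17,9.2],"roll":0}])

```text
clock: 17.45
position: [0.6274, -0.0948, 0.0394]
orientation: [178.7, -0.1, 90.0]
contact_force: [-1.9, -0.1, 1.3]
grip_width: 0.0352
```

Run:
```python
from h import *
import cv2
a=imaging.grab_frame("scene")["color"]
go(.6267,-.0946,.037,0)
cv2.imwrite("pics/s14.png",cv2.resize(a[160:280,190:340],None,fx=5,fy=5,interpolation=2))
```

```text
slide [ 0.02 -0.07  0.24] roll 0.0 | pos [ 0.6273 -0.0948  0.0394] jaw 0.0 ori [ 1.787e+02 -1.000e-01  9.000e+01] j [ -9.  29. -15.  44.   0.  81.] w 0.0353 F [-2.7  0.1  3.6] t 17.5
```

View pics/s14.png

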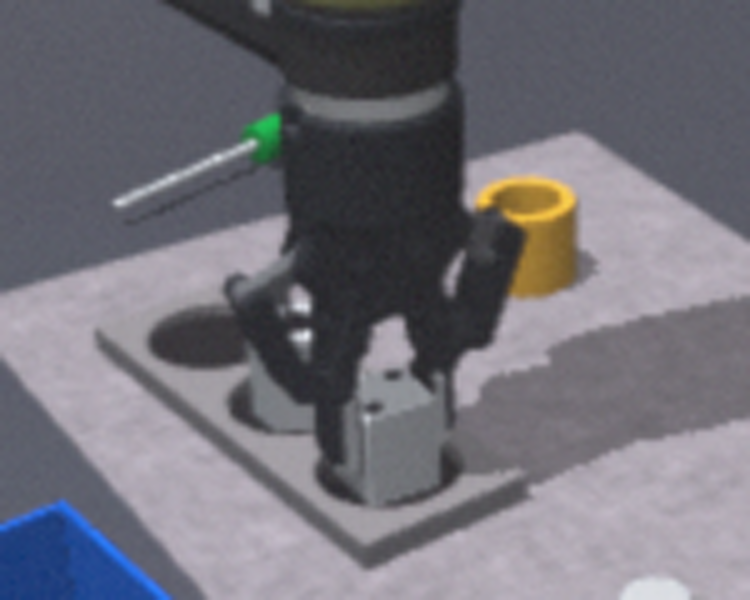

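Request:
carry_out(rows=[{"hand":0.1,"slide":[0,0,0],"roll":0},{"hand":0.3,"slide":[0,0,0],"roll":0},{"hand":0.3,"slide":[0,0,0],"roll":0},{"hand":0.3,"slide":[0,0,-2],"roll":0},{"hand":0.3,"slide":[0,0,-5],"roll":0},{"hand":0.5,"slide":[0,0,-8.5],"roll":0},{"hand":0.7,"slide":[0,0,-9],"roll":0},{"hand":0.8,"slide":[0,0,-9],"roll":0}])

```text
clock: 18.3
position: [0.6268, -0.0952, 0.1311]
orientation: [178.5, -0.1, 90.0]
contact_force: [0.3, -0.8, -0.0]
grip_width: 0.0767
```

Run:
```python
from h import *
import cv2
a=imaging.grab_frame("scene")["color"]
go(.4682,-.232,.13,0)
cv2.imwrite("pics/s15.png",cv2.resize(a[160:280,190:340],None,fx=5,fy=5,interpolation=2))
```

```text
slide [-13.7  -15.73  -0.45] roll 0.0 | pos [ 0.6256 -0.095   0.1295] jaw 0.0 ori [ 1.787e+02 -1.000e-01  9.000e+01] j [ -9.  24. -10.  55.   0.  81.] w 0.0771 F [-0.3 -0.1 -0.2] t 18.35
```

View pics/s15.png

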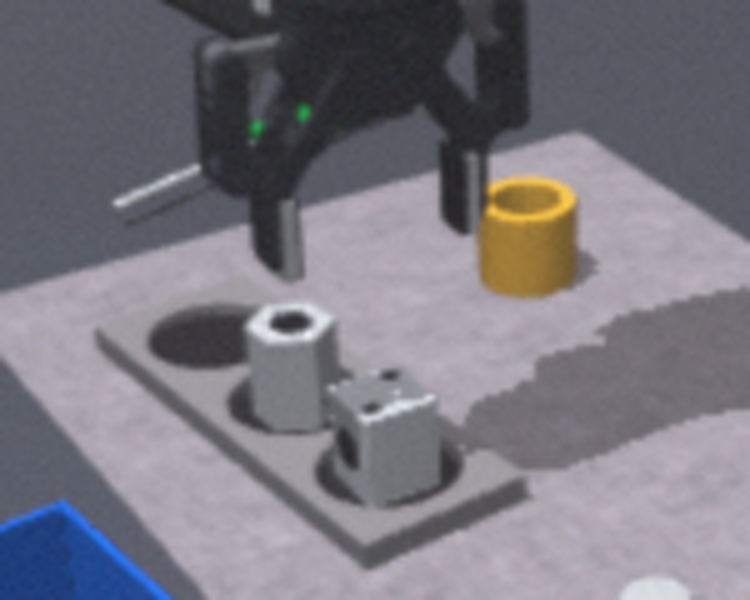

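The block is seated. Last is the wide bush.

Request:
carry_out(rows=[{"hand":0.8,"slide":[-2.7,-3.1,0],"roll":0},{"hand":0.8,"slide":[-5.4,-6.2,0],"roll":0},{"hand":0.8,"slide":[-8.1,-9.3,-0.2],"roll":0},{"hand":0.8,"slide":[-10.8,-12.4,-0.3],"roll":0},{"hand":0.8,"slide":[-13.7,-15.73,-0.45],"roll":0},{"hand":0.8,"slide":[-13.7,-15.73,-0.45],"roll":0},{"hand":0.8,"slide":[-13.7,-15.73,-0.45],"roll":0}])

```text
clock: 19.05
position: [0.467, -0.2322, 0.1288]
orientation: [178.7, -0.2, 89.9]
contact_force: [0.1, 0.5, 0.8]
grip_width: 0.0768
```

Run:
```python
from h import *
go(.4682,-.232,.032,0)
```

```text
slide [-0.02 -0.09  9.68] roll -0.1 | pos [ 0.467  -0.2322  0.1288] jaw -0.1 ori [178.7  -0.2  89.9] j [-27.  14. -25.  50.   1.  63.] w 0.0768 F [0.1 0.5 0.8] t 19.05
```

Request:
carry_out(rows=[{"hand":0.8,"slide":[0,-0.09,3.5],"roll":0},{"hand":0.8,"slide":[0,-0.09,7],"roll":0},{"hand":0.8,"slide":[0,-0.09,9],"roll":0},{"hand":0.8,"slide":[0,-0.09,9.8],"roll":0},{"hand":0.8,"slide":[0,-0.09,9.8],"roll":0}])

```text
clock: 19.55
position: [0.468, -0.2306, 0.0293]
orientation: [178.9, -0.3, 90.0]
contact_force: [-0.7, 0.3, 0.5]
grip_width: 0.0768
```

Run:
```python
from h import *
import cv2
go(.4682,-.232,.032,0)
a=imaging.grab_frame("scene")["color"]
cv2.imwrite("pics/s16.png",cv2.resize(a[130:250,220:370],None,fx=5,fy=5,interpolation=2))
```

```text
slide [-0.14  0.03 -0.27] roll -0.0 | pos [ 0.468  -0.2306  0.0293] jaw -0.0 ori [178.9  -0.3  90. ] j [-27.  20. -31.  38.   1.  63.] w 0.0768 F [-0.7  0.3  0.5] t 19.55
```

View pics/s16.png

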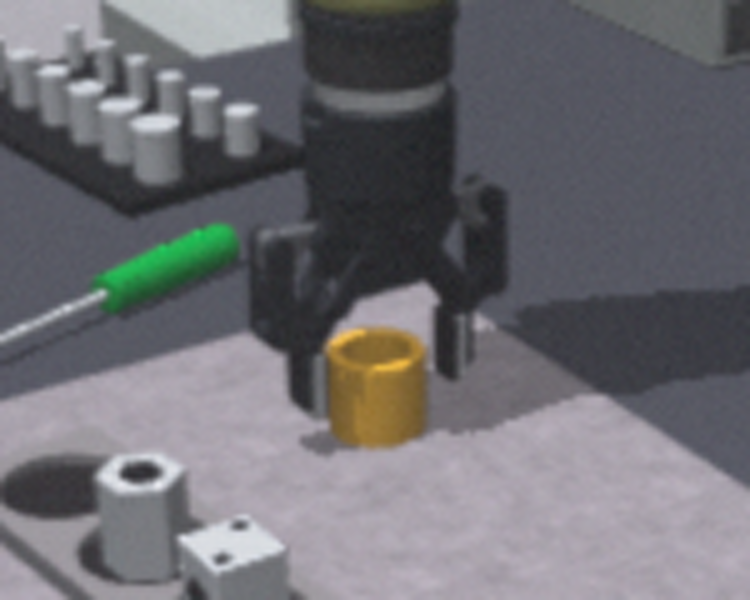

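Request:
carry_out(rows=[{"hand":0.8,"slide":[-0.14,0,-0.1],"roll":0},{"hand":-1,"slide":[-0.14,0,-0.1],"roll":0},{"hand":-1,"slide":[-0.14,0,-0.1],"roll":0},{"hand":-1,"slide":[-0.14,0,-0.1],"roll":0},{"hand":-1,"slide":[-0.14,0,-0.1],"roll":0},{"hand":-1,"slide":[-0.14,0,-0.1],"roll":0}], grip_force=60)

```text
clock: 20.2
position: [0.4695, -0.2331, 0.0331]
orientation: [178.7, -0.2, 89.9]
contact_force: [-2.4, 1.2, 9.1]
grip_width: 0.0506
```

Request:
carry_out(rows=[{"hand":-1,"slide":[0,0,-1],"roll":0},{"hand":-1,"slide":[0,0,-4],"roll":0},{"hand":-1,"slide":[0,0,-8],"roll":0},{"hand":-1,"slide":[0,0,-10],"roll":0},{"hand":-1,"slide":[0,0,-10],"roll":0}])

```text
clock: 20.7
position: [0.4694, -0.2346, 0.1369]
orientation: [178.3, 0.0, 89.9]
contact_force: [0.6, -0.2, -2.6]
grip_width: 0.0504
```

Run:
```python
from h import *
go(.6401,-.246,.13,5)
```

```text
slide [-1.11 17.05  1.18] roll -5.1 | pos [ 0.4694 -0.2346  0.1369] jaw -0.1 ori [178.3   0.   89.9] j [-27.  13. -25.  51.   1.  63.] w 0.0504 F [ 0.6 -0.2 -2.6] t 20.7
```

Request:
carry_out(rows=[{"hand":-1,"slide":[-0.2,3.4,0],"roll":-1},{"hand":-1,"slide":[-0.4,6.8,0.2],"roll":-2},{"hand":-1,"slide":[-0.6,10.2,0.4],"roll":-3},{"hand":-1,"slide":[-0.8,13.6,0.7],"roll":-4},{"hand":-1,"slide":[-1.11,17,1],"roll":-5},{"hand":-1,"slide":[-1.11,17.05,1],"roll":-5},{"hand":-1,"slide":[-1.11,17.05,1],"roll":-5}])

```text
clock: 21.4
position: [0.6392, -0.2454, 0.1294]
orientation: [178.5, 0.1, 94.9]
contact_force: [-0.6, -0.2, -2.8]
grip_width: 0.0503
```

Run:
```python
from h import *
import cv2
a=imaging.grab_frame("scene")["color"]
go(.6401,-.246,.038,5)
cv2.imwrite("pics/s17.png",cv2.resize(a[130:250,180:330],None,fx=5,fy=5,interpolation=2))
```

```text
slide [-0.06 -0.09  9.19] roll -0.1 | pos [ 0.6386 -0.2454  0.1299] jaw 4.9 ori [1.785e+02 1.000e-01 9.490e+01] j [-21.  30.  -2.  58.   1.  64.] w 0.0503 F [-0.6 -0.2 -3.1] t 21.45
```

View pics/s17.png

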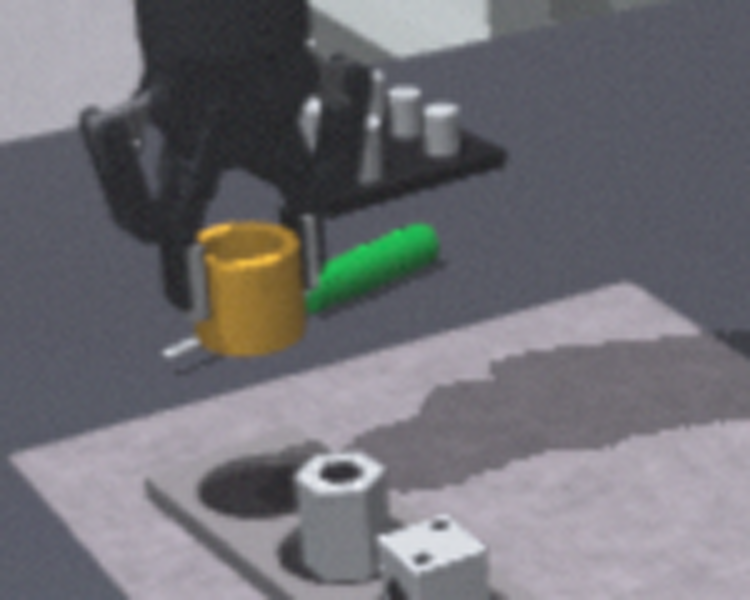

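Request:
carry_out(rows=[{"hand":-1,"slide":[-0.06,-0.09,2.5],"roll":0},{"hand":-1,"slide":[-0.06,-0.09,5.5],"roll":0},{"hand":-1,"slide":[-0.06,-0.09,7.4],"roll":0},{"hand":-1,"slide":[-0.06,-0.09,8.3],"roll":0},{"hand":-1,"slide":[-0.06,-0.09,8.7],"roll":0},{"hand":-1,"slide":[-0.06,-0.09,8.9],"roll":0},{"hand":-1,"slide":[-0.06,-0.09,9],"roll":0},{"hand":-1,"slide":[-0.06,-0.09,9],"roll":0}])

```text
clock: 22.25
position: [0.6406, -0.2462, 0.0409]
orientation: [178.4, 0.1, 94.9]
contact_force: [-0.0, -0.2, -3.2]
grip_width: 0.0503
```

Run:
```python
from h import *
import cv2
a=imaging.grab_frame("scene")["color"]
go(.6401,-.246,.038,5)
cv2.imwrite("pics/s18.png",cv2.resize(a[150:270,180:330],None,fx=5,fy=5,interpolation=2))
```

```text
slide [ 0.03 -0.05  0.29] roll -0.1 | pos [ 0.6406 -0.2462  0.0409] jaw 4.9 ori [1.785e+02 1.000e-01 9.490e+01] j [-21.  34.  -7.  48.   1.  64.] w 0.0504 F [ 1.2  0.8 -2.8] t 22.3
```

View pics/s18.png

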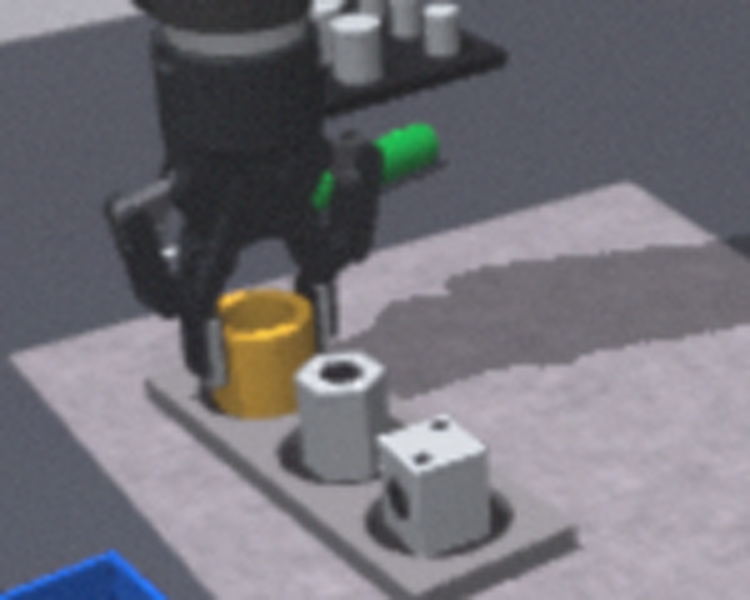

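No floor contact yet: the force still shows only the part's weight. Lowering in small steps.

Request:
carry_out(rows=[{"hand":-1,"slide":[0,-0.05,0.1],"roll":0},{"hand":-1,"slide":[0,-0.05,0.2],"roll":0},{"hand":-1,"slide":[0,-0.05,0.3],"roll":0},{"hand":-1,"slide":[0,-0.05,0.3],"roll":0}])

```text
clock: 22.7
position: [0.6406, -0.2465, 0.0393]
orientation: [178.4, 0.1, 94.9]
contact_force: [-2.1, 1.3, 4.7]
grip_width: 0.0503
```

Contact now, at z = 0.039 as predicted. Releasing.

Request:
carry_out(rows=[{"hand":0.4,"slide":[0,0,0],"roll":0},{"hand":0.7,"slide":[0,0,0],"roll":0},{"hand":0.7,"slide":[0,0,0],"roll":0},{"hand":0.7,"slide":[0,0,-2],"roll":0},{"hand":0.7,"slide":[0,0,-5],"roll":0},{"hand":0.7,"slide":[0,0,-9],"roll":0},{"hand":0.7,"slide":[0,0,-12],"roll":0},{"hand":0.7,"slide":[0,0,-12],"roll":0}])

```text
clock: 23.5
position: [0.6403, -0.2477, 0.165]
orientation: [177.9, 0.4, 94.9]
contact_force: [0.4, -0.9, 0.4]
grip_width: 0.0729
```

Request:
carry_out(rows=[{"hand":0.7,"slide":[0,-4,-1],"roll":0},{"hand":0.7,"slide":[0,-8,-2],"roll":0},{"hand":0.7,"slide":[0,-12,-3],"roll":0},{"hand":0.7,"slide":[0,-16,-4],"roll":0},{"hand":0.7,"slide":[0,-20,-4],"roll":0},{"hand":0.7,"slide":[0,-20,-4],"roll":0}])

```text
clock: 24.1
position: [0.4348, -0.2641, 0.1969]
orientation: [178.1, 0.3, 94.8]
contact_force: [-0.3, 1.0, -0.2]
grip_width: 0.0726
```

Run:
```python
from h import *
import cv2
s=manip.sense();print(s["position"],s["contact_force"],s["clock"])
a=imaging.grab_frame("scene")["color"]
cv2.imwrite("pics/f1.png",cv2.resize(a[170:350,200:380],None,fx=3.3,fy=3.3,interpolation=2))
t=imaging.grab_frame("top")["color"]
cv2.imwrite("pics/f2.png",cv2.resize(t[140:300,170:490],None,fx=2.5,fy=2.5,interpolation=2))
```

```text
[ 0.43475397 -0.26411736  0.19688081] [-0.31806651  1.00619226 -0.17074352] 24.1
```

View pics/f1.png

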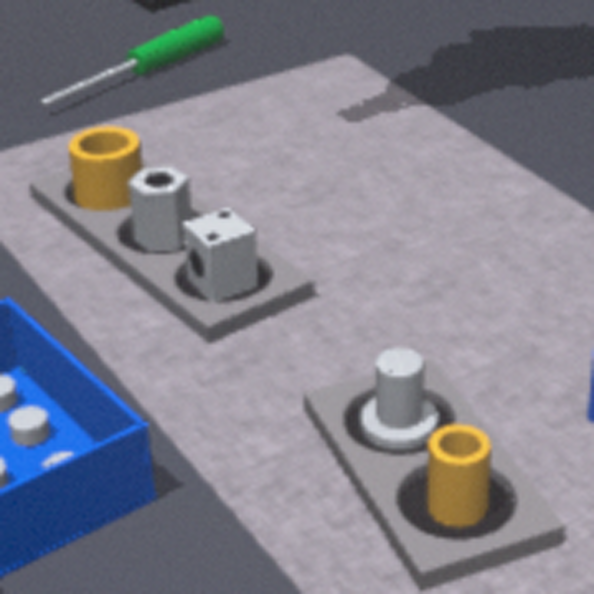

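View pics/f2.png

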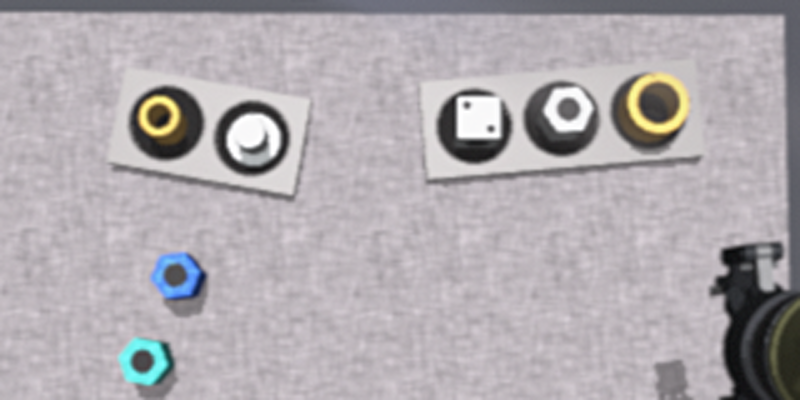

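Both views show all five parts upright, each in its own pocket. I'll check the height of the wide bush numerically, since its outline comes near the pocket edge, and then hand in.

Run:
```python
from h import *
import cv2
f=imaging.grab_frame("top")
X={}
for n,p,z in(("wide",(657,106),.052),("small",(158,117),.052),("hex",(568,110),.054),("block",(479,117),.052)):
    print(n,ray(f,170+p[0]/2.5,140+p[1]/2.5,z).round(4))
g=imaging.grab_frame("scene")
print(np.round(proj(g,ray(f,170+657/2.5,140+106/2.5,.052)),1),"read",200+105/3.3,170+148/3.3)
cv2.imwrite("pics/f3.png",cv2.resize(g["color"][190:250,205:285],None,fx=9,fy=9,interpolation=2))
```

```text
wide [ 0.6363 -0.2456  0.052 ]
small [0.6253 0.1739 0.052 ]
hex [ 0.6322 -0.1707  0.054 ]
block [ 0.6263 -0.0964  0.052 ]
[232.8 212.5] read 231.8181818181818 214.84848484848484
```

View pics/f3.png

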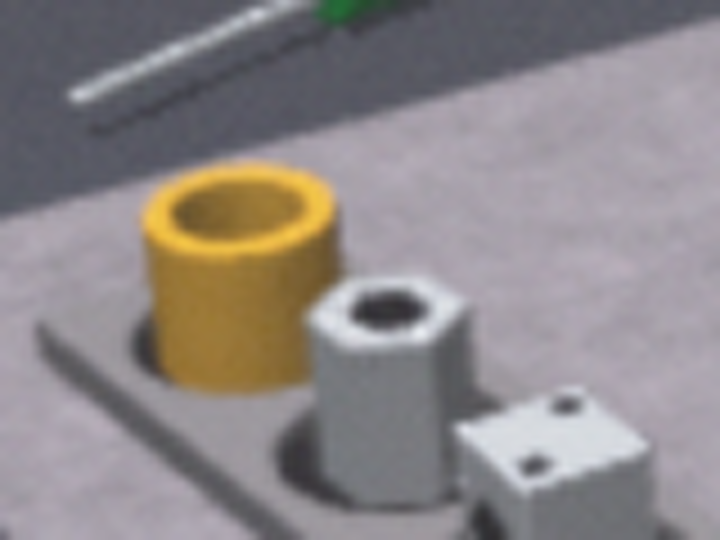

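Run:
```python
from h import *
import cv2
f=imaging.grab_frame("top");g=imaging.grab_frame("scene")
th=np.linspace(0,2*np.pi,60)
def draw(im,cam,off,s,c,r,z,col):
    p=[[(q+.5-o)*s-.5 for q,o in zip(proj(cam,np.array([c[0]+r*np.cos(a),c[1]+r*np.sin(a),z])),off)] for a in th]
    cv2.polylines(im,[np.round(p).astype(np.int32)],True,col,1)
out=[]
for cam,off in((g,(205,190)),(f,(395,155))):
    w=cam["color"][off[1]:off[1]+60,off[0]:off[0]+80]; im=cv2.resize(w,None,fx=9,fy=9,interpolation=2)[:, :390]
    im0=im.copy()
    c=(.6375,-.2458)
    draw(im,cam,off,9,c,.026,.052,(255,0,0));draw(im,cam,off,9,c,.026,.006,(0,0,255));draw(im,cam,off,9,(.6401,-.246),.033,.014,(0,255,0))
    out+=[im]
cv2.imwrite("pics/f4.png",np.hstack(out))
```

```text
(no output)
```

View pics/f4.png

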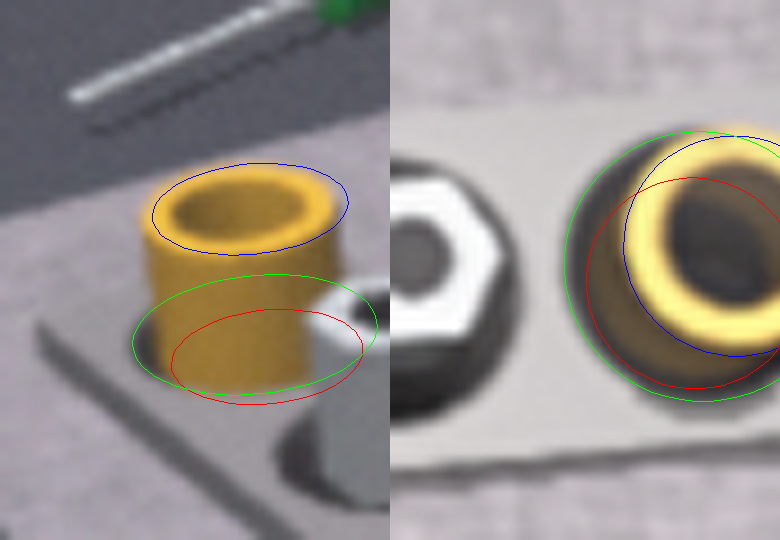

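With a shift of about 1.5 mm towards +x, the model of an upright bush on the floor fits both views, and the near rim hides the base as it should. It is seated and upright, so I'm handing in.

Run:
```python
from rig import manip
print(manip.hand_in()); print(manip.sense()["clock"])
```

```text
the job is handed in; nothing more can be done
None
the job is handed in; nothing more can be done
```

I filled both trays and handed the job in at about 24.5 s. The wide bush, steel hex nut and block are in the long tray, and the narrow bush and flanged stub are in the short tray. I left the blue and turquoise hexes, the bottle and the screwdriver alone.

**Last checks:** Both cameras show all five parts upright, one per pocket, with the gripper open and clear of them. The gripper felt the pocket floor under each part before letting go.

**Things that were slightly off:**
- **Wide bush:** the first lowering stopped just short of the floor, so I lowered it a little more until it touched. The two cameras put its centre about 1.5 mm differently, still inside the pocket's 7 mm play.
- **Closing on the wide bush:** the wrist showed about 9 N, probably the fingertips brushing the bench. That is well under the limits.
- **Tool tilt:** it drifted to about 2° over the run, with no visible effect on how the parts stand.

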